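# Latch the battery cassette of a field instrument

## Robot

A 6-joint arm with a two-finger parallel gripper is mounted at the origin on the work surface. World frame = base frame: x ahead of the robot, y to its left, z up, the work surface at z = 0. Lengths are in m, angles in rad, forces in N, time in s.
With the tool pointing down it reaches from about 0.275 to 0.725 m from the base axis. Payload 15.9 kg.
Tool frame: the origin (TCP) lies midway between the tips of the shut fingers; the grasp point (between the pads) lies 19 mm behind it; z points along the fingers, y is the line along which they close (so a half turn about z gives the same grasp; the last joint's range is limited). The gripper opens to 85 mm and grips with 20 to 120 N. Pads are 22 mm wide; open, the fingers measure 114 mm over their backs; the gripper's body (76 mm by 85 mm) begins 54 mm behind the grasp point. The pads swing forward as they close: fully open they stand 13 mm farther back than shut.
Start: joints at [0, 0.213, -0.034, 1.323, 0, 1.571], TCP at [0.5, -0, 0.231] pointing down, gripper open.
Joint ranges: [-2.98, 2.98], [-0.74, 1.72], [-1.14, 1.35], [-2.1, 2.04], [-1.57, 1.44], [-3.14, 3.14]. Speed limits (rad/s): [1.89, 1.89, 2.39, 2.57, 3.14, 3.14].

## Interface

Orientations are given as [roll, pitch, yaw] about the fixed x, y, z axes, in that order (R = Rz(yaw) Ry(pitch) Rx(roll)).
In Python, from plant import bot gives the robot as it stands.
- The arm moves only by the tool jog_arm, never from a script. Its argument "steps" is a list of rows, each an object of numbers: "tx", "ty", "tz": the shift along the tool's x, y, z in units of 50 mm (1.0 is 50 mm); "ax", "ay", "az": the turn, a rotation vector about the tool's x, y, z in units of 8 degrees (1.0 is 8 degrees). In form: [{"tx": .., "ty": .., "tz": .., "ax": .., "ay": .., "az": ..}, ...]. A call has 1 to 8 rows; each row shifts and turns the commanded pose from where the row before left it, along the tool's axes as they then stand; what a row does not reach is not made up. A row lasts 1/10 s, in which the tool goes at most 50 mm and 8.59 degrees, less where a joint would pass 70% of its speed; a pose out of reach is approached as far as the arm can. A call is refused whole if a number of a shift passes 1 or a number of a turn 1, either way. A call with a gripper value outside its range is refused whole. "claw" is the opening, from -1 (shut) to 1 (fully open), so that 0 is half open, set as the call begins (left out, the last holds). The fingers move at their own pace and stop on an object; "force" is the grip in N (left out, the last holds). Time passes only in rows, so rows that do not move let the fingers close. It gives the time, the measured TCP pose, the force, the opening and the grip force at its end, in the units of the state.
- bot.get_state(): the state, without advancing time (a new reading comes with each control period).
- bot.camera(name): name is "scene" or "side" or "wrist"; returns a dict with "pixels" (400x640x3 uint8, red, green, blue), "z_map" (400x640 float32, m along the optical axis (not along the pixel's ray), 0 where there is no reading), "mtx" (3x3 intrinsics, pixels), "distortion" ([k1, k2, p1, p2, k3] as OpenCV has them; the pictures are not rectified), "R" (3x3) and "t" (3): a world point X has camera coordinates R X + t. Camera axes: x right, y down, z forward; pixel columns grow to the right and rows downward; lengths in m; the calibration is good to about 2 mm. A picture is of the moment at which its call begins.
- bot.sign_off(): hands the job in; it is judged then, once.
The state is a dict: "clock": time; "q": joint angles; "joint_velocities": joint speeds; "effort": joint torques, N m; "ee_pos": TCP position; "tool_rot": TCP orientation; "force": force on the tool from outside, world axes, zero at the start; "torque": the same for the moment, N m; "width": finger opening in m; "grasp_force": force on a finger pad.
Only numpy, scipy, OpenCV 4.12 (cv2) and the standard library are available. Lean on these libraries where they do the work, as an engineer would, in place of code of your own. Each camera call takes 0.05 s, during which the arm holds its last target. There are 200 camera calls.

## Task

The field instrument lies back side up in its cradle, its battery cassette standing a few millimetres out on its contact springs. Hook the wire loop of the draw latch into the keeper on the cassette, right under its lip, then swing the lever over and press it fully flat, so that it draws the cassette home. Work gently and by feel, do not force the lever or bear down on the keeper or the case, leave the screwdriver, cells and screw tray alone, and let go.

Things in the scene. Friction and masses are not known exactly. Their poses are not given: they have to be found in the camera images.
- instrument: Silver field instrument, back side up, fixed in a black cradle. Origin under its middle at bench level; own x points along the draw direction, from the lever towards the cassette, z up. Back face 60 mm up. In own mm: housing x -127 to 22, y -62 to 62; steel latch base in the middle of the back face; cassette cap x 24 to 92, y -58 to 58, top also at 60, when home.
- latch_pivot (a point): Lever's pivot axis, at (0, 0, 73 mm) of the instrument; the axis is the instrument's y. The loop's pin sits on the lever 18 mm from the pivot: in the instrument's x-z plane (x towards cassette, z up) it stands at the angle 186 deg minus the lever's value.
- handle (a point): Where to push the lever: middle of its raised pressing panel's outer face, 42 mm from the pivot along the lever and 9.5 mm off the pivot plane. Steel handle plate 27 mm wide, 10 to 52 mm from the pivot, the panel (21 mm wide, 14 to 48 mm) standing 1.5 mm proud, then an upturned finger lip out to 60 mm. This face is on top when flat and looks to the cassette when the lever stands up.
- latch_lever (a joint): Lever angle, rad. 0 = flat on the instrument, handle pointing away from the cassette (a stop); 1.57 upright; stop at 2.25. Starts 1.7 to 2.05. Stiff hinge (0.07 Nm): unloaded it stays where left. Loop hooked: slack ends at about 1.15, then it needs up to 10 N at the handle and springs back if let go, fading to dead centre at 0.12, where it can stick: press on to 0.
- latch_loop (a joint): Angle of the wire loop on the lever, rad; the loop's elevation above level is this minus the lever's value plus 0.013 (positive: bar above pin). Starts 2.15 to 2.5, so the loop stands up to 0.8 rad above level; light friction keeps it where left.
- loop_bar (a point): Middle of the loop's cross bar, 69.9 mm from the loop's pin. Loop of 5 mm round steel wire, two straight legs at y = -17.5 and +17.5 mm of the instrument, 40 mm over all: can be gripped across both legs from above, close to the bar. Gripped, lever and loop follow like a two-link arm in the instrument's x-z plane.
- keeper (a point): Seat of the bar in the keeper (on the cassette, moves with it), 72 mm up, at x 52 mm of the instrument when home. Hook open to +x: web just behind the bar, lip over it from 3 to 6 mm above the seat, reaching 4.7 mm beyond it; 24 mm wide. Below, a 26 mm wide boss, flat, top 3.5 mm under the seat, from x -8 to +22 mm of it: the bar can land on it beyond the lip and slide in under.
- cassette (a joint): How far the battery cassette stands out, m: starts at 0.007 against its captive stop, 0 = home where the closed latch holds it. Contact springs push it out with 21 N at 7 mm and 63 N at home; the closed latch leaves it within 2 mm of 0.
- screwdriver: Screwdriver, 190 mm, lying beside the instrument on its +y side. Leave alone.
- cell_a: Battery cell, 14.5 mm round, 50 mm tall, standing on end beyond the instrument's -x end. Leave alone.
- cell_b: Second such cell, standing beside the first. Leave alone.
- screw_tray: Grey open tray, 85 x 60 x 18 mm, with screws, beyond the cassette's end. Leave alone.

How it is judged:
On the way:
1. the loop's bar is hooked in the keeper (x of loop_bar in the frame of keeper between -0.004 and 0.003 m and z of loop_bar in the frame of keeper between -0.004 and 0.004 m), for 0.2 s.
At the end, for the whole second after the job is handed in: the lever is flat (within 0.025 rad), the cassette is home (within 2 mm), and the loop's bar sits in the keeper under its lip (from 4 mm behind to 3 mm beyond the seat, within 4 mm in height) (all of step 1 and value of joint latch_lever below 0.025 rad and value of joint cassette below 0.002 m); the robot touches nothing.
It fails at once if the lever's pressing panel or finger lip is pushed with over 22 N (contact force between the fingers and handle_panel above 22 N or contact force between the fingers and handle_lip above 22 N).
It fails at once if the plastic boss under the keeper is pressed with over 15 N, through the loop or by the fingers (contact force between anything else and keeper_boss above 15 N).
It fails at once if the fingers press on the case or the cassette with over 20 N (contact force between the fingers and housing above 20 N or contact force between the fingers and cassette_cap above 20 N).
It fails at once if the screwdriver, a cell or the screw tray is moved by over 20 mm (distance of any of screwdriver, cell_a, cell_b, screw_tray from where it was at the start of the episode above 0.02 m).
It also fails if it takes over 64 s, if anything falls off the work surface, if the arm or the gripper's body presses on something with over 40 N, if the wrist force passes 120 N, or if a joint passes its speed limit or range.

## Working session

There is one attempt and no reset: what is moved stays moved. The work goes in short steps, Python scripts to look and compute and a tool call to move; the robot and the scene stay as the last step left them, time stands still between calls to the robot, and variables do not carry over. Pictures are saved under pics/ and viewed, at most 10 in all, crops included, and the job is handed in when it is done.

Besides the shell and the picture viewer there is one more tool, called after "Call:" in YAML: its name, and indented under it one key for each argument. jog_arm: Moves the arm, as the interface text tells. Its arguments: {"type":"object","properties":{"steps":{"type":"array"},"claw":{"type":"number"},"force":{"type":"number"}},"required":["steps"]}

```bash
mkdir -p pics; ls
cat > h.py <<'E'
import numpy as np, cv2
from plant import bot
def cam(n):
    c=bot.camera(n)
    return c
def cloud(c):
    z=c["z_map"]; h,w=z.shape
    u,v=np.meshgrid(np.arange(w),np.arange(h))
    p=cv2.undistortPoints(np.stack([u,v],-1).reshape(-1,1,2).astype(np.float64),np.array(c["mtx"]),np.array(c["distortion"])).reshape(h,w,2)
    P=np.dstack([p[...,0]*z,p[...,1]*z,z])
    X=(P-np.array(c["t"]))@np.array(c["R"])
    X[z==0]=np.nan
    return X
def save(c,n): cv2.imwrite("pics/"+n+".png",c["pixels"][...,::-1])
E
python3 - <<'E'
from h import *
s=bot.get_state(); print({k:np.round(v,3) for k,v in s.items()})
ims=[]
for n in("scene","side","wrist"):
    c=cam(n); save(c,n); X=cloud(c); np.save(n+".npy",X); print(n,np.round(-np.array(c["R"]).T@c["t"],3))
E
```

```text
pics
{'clock': np.float64(0.0), 'q': array([ 0.   ,  0.213, -0.035,  1.324,  0.   ,  1.571]), 'joint_velocities': array([-0.001, -0.001, -0.   , -0.   , -0.002,  0.001]), 'effort': array([-1.0000e-03, -6.8618e+01,  4.8713e+01,  1.8000e-02, -0.0000e+00,
       -0.0000e+00]), 'ee_pos': array([0.5  , 0.   , 0.231]), 'tool_rot': array([-3.14 , -0.   ,  1.571]), 'force': array([-0.182,  0.376, -0.128]), 'torque': array([-0.012,  0.065,  0.028]), 'grasp_force': np.float64(0.0), 'width': np.float64(0.086)}
scene [0.978 0.517 0.475]
side [ 0.008 -0.479  0.557]
wrist [0.501 0.068 0.373]
```

View pics/scene.png

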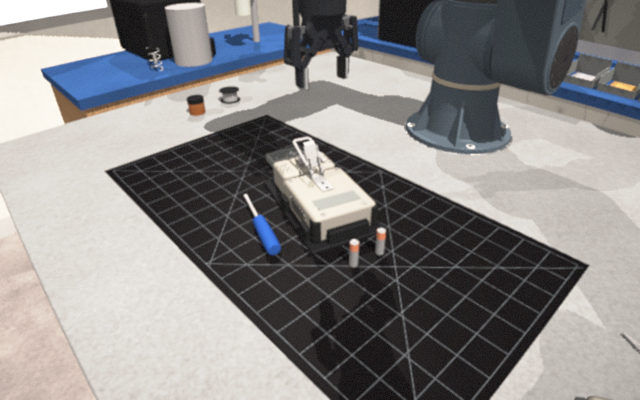

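View pics/wrist.png

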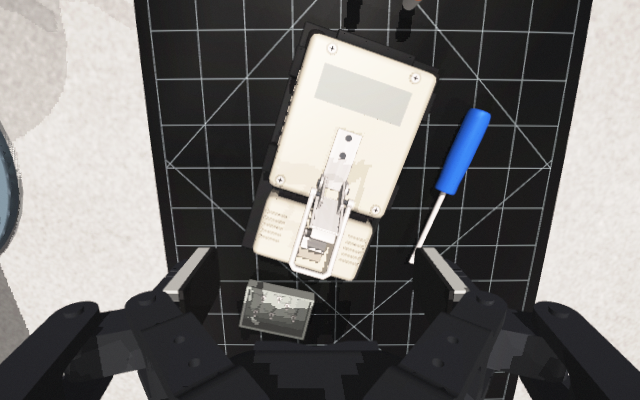

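The wrist view shows the housing at about (355,125) px with the cassette below it at (312,235). The lever and loop stand over the cassette, the loop bar is near (310,275), the tray is at (277,310) and the screwdriver at (455,180). Next I fit the housing pose and locate the loop.

```bash
cat >> h.py <<'E'
def fit(X,pix):
    m=(abs(X[...,2]-0.060)<0.006)&(pix.min(-1)>110)
    m=cv2.morphologyEx(m.astype(np.uint8),cv2.MORPH_OPEN,np.ones((5,5)))
    n,l,st,ce=cv2.connectedComponentsWithStats(m)
    out=[]
    for k in np.argsort(-st[1:,4])[:2]+1:
        P=X[l==k]; r=cv2.minAreaRect((P[:,:2]*1000).astype(np.float32)); out.append((r,np.median(P[:,2]),len(P)))
    return out
def inst(X,o,yaw):
    d=X-np.array([o[0],o[1],0]); c,s=np.cos(yaw),np.sin(yaw)
    return np.dstack([d[...,0]*c+d[...,1]*s,-d[...,0]*s+d[...,1]*c,d[...,2]])*1000
E
python3 - <<'E'
from h import *
X=np.load("wrist.npy");pix=cv2.imread("pics/wrist.png")
for o in fit(X,pix): print(o)
for n in("scene","side"):
    print(n,fit(np.load(n+".npy"),cv2.imread(f"pics/{n}.png")))
E
```

```text
(((532.5950317382812, 45.2483024597168), (147.110595703125, 122.69415283203125), 71.90577697753906), np.float64(0.05961341422805745), 18988)
(((460.936767578125, -53.98011016845703), (65.71833801269531, 40.23688507080078), 72.31624603271484), np.float64(0.05919339117360573), 2270)
scene [(((521.9472045898438, 9.384956359863281), (221.8467254638672, 122.56403350830078), 71.94844055175781), np.float64(0.06042739394968576), 3238), (((459.8717346191406, -33.19407653808594), (29.56909942626953, 12.43808650970459), 46.18041229248047), np.float64(0.059009032841969684), 51)]
side [(((529.6729736328125, 43.4158935546875), (151.30824279785156, 120.48638916015625), 69.96336364746094), np.float64(0.0595783667603266), 1605), (((495.3133850097656, -68.54837036132812), (67.5882568359375, 114.94233703613281), 72.77904510498047), np.float64(0.059408409832956574), 1005)]
```

```bash
cat >> h.py <<'E'
O=(0.5163,-0.0047); YAW=np.deg2rad(-108.1)
E
python3 - <<'E'
from h import *
W=900;H=560
img=np.full((560,800,3),255,np.uint8)
# left-top: x-z side ; bottom: x-y
for n,col in (("scene",(0,0,255)),("side",(255,0,0)),("wrist",(0,140,0))):
    I=inst(np.load(n+".npy"),O,YAW).reshape(-1,3)
    I=I[np.isfinite(I[:,0])&(abs(I[:,1])<30)&(I[:,2]>50)&(I[:,2]<170)&(I[:,0]>-60)&(I[:,0]<140)]
    for x,y,z in I:
        if z>64: cv2.circle(img,(int(240+4*x),int(300-4*(y))*0+int(540-4*(y+30)*.9)),1,col,-1)
        cv2.circle(img,(int(240+4*x),int(320-2.9*(z-50)*1.0)),1,col,-1)
    # far points
    t=I[I[:,2]>100]; print(n,len(t), t.max(0) if len(t) else 0)
    b=I[(I[:,2]>64)]; k=np.argsort(-b[:,0])[:8]; print(np.round(b[k],1).tolist())
    k=np.argsort(-b[:,2])[:6]; print('top',np.round(b[k],1).tolist())
cv2.imwrite("pics/prof.png",img)
s=cv2.imread("pics/side.png"); w=cv2.imread("pics/wrist.png")[120:300,230:400]
cv2.imwrite("pics/wc.png",cv2.resize(w,None,fx=3,fy=3,interpolation=cv2.INTER_CUBIC))
E
```

```text
scene 250 [ 76.31670224  19.69303804 122.36257354]
[[80.5, 7.3, 67.8], [79.3, 10.1, 66.7], [79.2, 12.3, 67.3], [78.2, 8.3, 66.8], [76.3, 13.4, 109.9], [75.5, -14.8, 110.9], [75.5, 13.8, 67.1], [75.0, 5.2, 110.9]]
top [[33.1, -5.5, 122.4], [35.3, -4.3, 121.7], [35.2, 4.1, 121.4], [34.2, 0.4, 121.0], [35.1, 2.1, 121.0], [34.9, -8.4, 121.0]]
side 178 [ 78.97351745  19.37066664 121.89371164]
[[84.0, -4.1, 64.2], [83.5, 0.7, 64.5], [83.3, 0.7, 69.2], [83.0, 12.3, 64.6], [82.9, -5.7, 66.4], [82.9, -7.9, 67.3], [82.8, 3.3, 65.4], [82.8, 5.6, 64.6]]
top [[37.2, 2.4, 121.9], [36.8, 9.3, 121.9], [36.0, 0.8, 121.7], [36.3, -6.0, 121.7], [37.8, 4.3, 121.7], [36.9, -4.1, 121.5]]
wrist 1482 [ 75.76004458  19.78641208 123.31775554]
[[81.0, -3.0, 66.4], [80.6, 4.4, 67.2], [80.5, -8.5, 66.4], [80.4, -5.3, 66.8], [80.4, 8.7, 67.1], [80.4, 7.6, 67.8], [80.4, -6.4, 67.5], [80.4, 2.2, 66.7]]
top [[33.6, -4.6, 123.3], [34.4, -3.4, 122.8], [34.6, 4.5, 122.8], [34.2, 6.1, 122.6], [34.5, -8.6, 122.2], [34.1, 6.9, 122.2]]
```

View pics/prof.png

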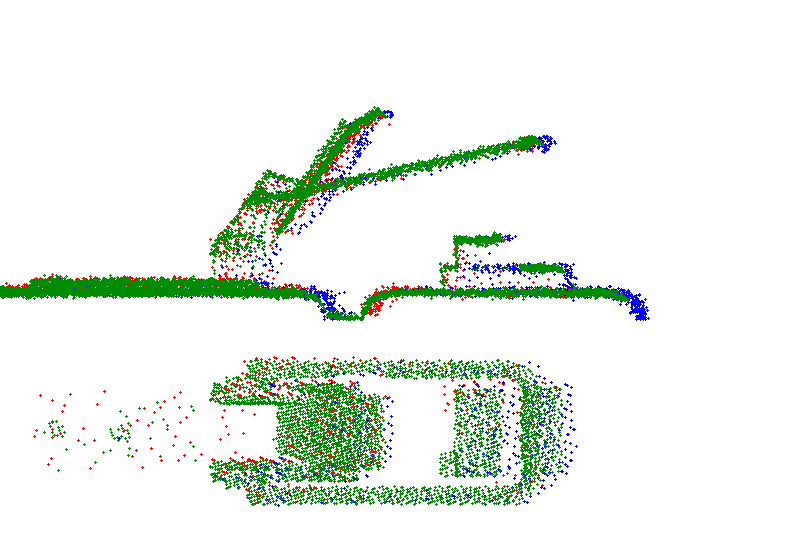

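View pics/wc.png

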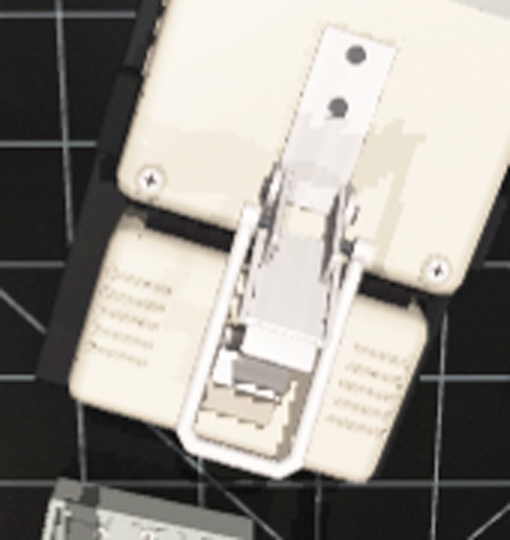

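The profile is clear. The lever is at about 1.98 rad, the bar is at own (72.5, 109.5), and its distance to the pin checks at 69.7 mm. The keeper lip spans x 54–64 with its top at 78, and the boss ends at 81, all as specified. Next is a planner that converts a target in the instrument frame into moves.

```bash
cat >> h.py <<'E'
from scipy.spatial.transform import Rotation as Ro
RI=Ro.from_euler('z',YAW)
def plan(x,z,tilt,y=0.,q=True):
    "own mm, deg -> total shift (current tool axes, units) and turn (units); own pose now"
    s=bot.get_state(); R=Ro.from_euler('xyz',s["tool_rot"]); p=s["ee_pos"]
    t=np.deg2rad(tilt); c,sn=np.cos(t),np.sin(t)
    T=RI*Ro.from_matrix(np.array([[-c,0,-sn],[0,1,0],[sn,0,-c]]))
    w=RI.apply(np.array([x,y,z])/1000)+[O[0],O[1],0]
    print("shift",np.round(R.inv().apply(w-p)/0.05,3),"shift in target axes",np.round(T.inv().apply(w-p)/0.05,3),"turn",np.round(np.rad2deg((R.inv()*T).as_rotvec())/8,3))
def own():
    s=bot.get_state(); p=RI.inv().apply(s["ee_pos"]-np.array([O[0],O[1],0]))*1000
    A=(RI.inv()*Ro.from_euler('xyz',s["tool_rot"])).as_matrix(); 
    print("t",round(s["clock"],2),"own",np.round(p,1),"tilt",round(np.rad2deg(np.arctan2(-A[0,2],-A[2,2])),1),"F own",np.round(RI.inv().apply(s["force"]),1),"w",round(s["width"],4),"g",round(s["grasp_force"],1))
E
python3 - <<'E'
from h import *
own(); plan(50,140,-10)
E
```

```text
t 0.15 own [  0.7 -17.2 230.9] tilt -0.0 F own [-0.1 -0.3  0.5] w 0.0853 g 0.0
shift [-1.044  0.022  1.819] shift in target axes [-0.656  0.344  1.963] turn [ 0.192 -1.239  2.257]
```

Call:
jog_arm:
  steps:
    - {"ax":0.064,"ay":-0.413,"az":0.752}
    - {"ax":0.064,"ay":-0.413,"az":0.752}
    - {"ax":0.064,"ay":-0.413,"az":0.752}
    - {"tx":-0.22,"ty":0.115,"tz":0.65}
    - {"tx":-0.22,"ty":0.115,"tz":0.65}
    - {"tx":-0.216,"ty":0.114,"tz":0.66}
    - {}
    - {}
  claw: 1
  force: 25

```text
schema error: expected keys tx, ty, tz, ax, ay, az
```

Run:
```python
from h import *
own(); plan(58.8,90,-10)
c=cam("wrist"); save(c,"w2"); X=cloud(c)
print(fit(X,c["pixels"]))
I=inst(X,O,YAW).reshape(-1,3); I=I[np.isfinite(I[:,0])&(abs(I[:,1])<30)&(I[:,2]>98)&(I[:,0]>45)&(I[:,0]<90)]
print(len(I),I.min(0),I.max(0),np.percentile(I[:,0],98) if len(I) else 0)
L=I[(I[:,0]>50)&(I[:,0]<62)]; print(np.round([L[L[:,1]>5].mean(0),L[L[:,1]<-5].mean(0)],1))
```

```text
t 0.15 own [  0.7 -17.2 230.9] tilt -0.0 F own [-0.1 -0.3  0.5] w 0.0853 g 0.0
shift [-1.212 -0.032  2.819] shift in target axes [-0.655  0.344  2.978] turn [ 0.192 -1.239  2.257]
[(((532.62548828125, 45.33551025390625), (147.24925231933594, 122.83715057373047), 71.95526123046875), np.float64(0.05960011521866525), 18951), (((460.6590270996094, -54.002750396728516), (65.95897674560547, 40.17109680175781), 73.10601043701172), np.float64(0.05922640132826587), 2267)]
551 [ 45.04444635 -20.08870445 100.72232634] [ 75.67238028  19.93904489 113.77814498] 74.74190370075031
[[ 56.1  17.1 106.3]
 [ 55.8 -17.7 106.2]]
```

All keys are required.

Call:
jog_arm:
  steps:
    - {"tx":0,"ty":0,"tz":0,"ax":0.064,"ay":-0.413,"az":0.752}
    - {"tx":0,"ty":0,"tz":0,"ax":0.064,"ay":-0.413,"az":0.752}
    - {"tx":0,"ty":0,"tz":0,"ax":0.064,"ay":-0.413,"az":0.752}
    - {"tx":-0.22,"ty":0.115,"tz":0.65,"ax":0,"ay":0,"az":0}
    - {"tx":-0.22,"ty":0.115,"tz":0.65,"ax":0,"ay":0,"az":0}
    - {"tx":-0.216,"ty":0.114,"tz":0.66,"ax":0,"ay":0,"az":0}
    - {"tx":0,"ty":0,"tz":0,"ax":0,"ay":0,"az":0}
    - {"tx":0,"ty":0,"tz":0,"ax":0,"ay":0,"az":0}
  claw: 1
  force: 25

```text
clock: 1.0
ee_pos: [0.5008, -0.0522, 0.1407]
tool_rot: [-3.141, 0.174, 1.254]
force: [-0.1, 0.4, 0.5]
width: 0.0856
grasp_force: 0.0
```

Run:
```python
from h import *
own(); plan(58.8,90,-10)
c=cam("wrist"); save(c,"w2"); X=cloud(c)
I=inst(X,O,YAW).reshape(-1,3); I=I[np.isfinite(I[:,0])&(abs(I[:,1])<30)&(I[:,2]>98)&(I[:,0]>45)&(I[:,0]<90)]
print(len(I),I.min(0),I.max(0))
L=I[(I[:,0]>50)&(I[:,0]<62)]; print(np.round([L[L[:,1]>5].mean(0),L[L[:,1]<-5].mean(0)],1))
```

```text
t 1.0 own [ 50.    0.  140.7] tilt -10.0 F own [-0.3 -0.2  0.5] w 0.0856 g 0.0
shift [ 0.002 -0.     1.029] shift in target axes [ 0.002 -0.     1.029] turn [-0.002 -0.    -0.004]
1280 [ 45.02410182 -19.73000667 101.26298683] [ 75.49314672  20.20658165 113.45368501]
[[ 55.9  17.6 106.3]
 [ 56.  -17.  106.3]]
```

Call:
jog_arm:
  steps:
    - {"tx":0,"ty":0,"tz":0.35,"ax":0,"ay":0,"az":0}
    - {"tx":0,"ty":0,"tz":0.35,"ax":0,"ay":0,"az":0}
    - {"tx":0,"ty":0,"tz":0.33,"ax":0,"ay":0,"az":0}
    - {"tx":0,"ty":0,"tz":0,"ax":0,"ay":0,"az":0}
    - {"tx":0,"ty":0,"tz":0,"ax":0,"ay":0,"az":0}

```text
clock: 1.55
ee_pos: [0.4991, -0.0603, 0.0911]
tool_rot: [3.14, 0.174, 1.255]
force: [-0.8, -1.1, 0.1]
width: 0.0852
grasp_force: 0.0
```

Call:
jog_arm:
  steps:
    - {"tx":0,"ty":0,"tz":0,"ax":0,"ay":0,"az":0}
    - {"tx":0,"ty":0,"tz":0,"ax":0,"ay":0,"az":0}
    - {"tx":0,"ty":0,"tz":0,"ax":0,"ay":0,"az":0}
    - {"tx":0,"ty":0,"tz":0,"ax":0,"ay":0,"az":0}
    - {"tx":0,"ty":0,"tz":0,"ax":0,"ay":0,"az":0}
    - {"tx":0,"ty":0,"tz":0,"ax":0,"ay":0,"az":0}
    - {"tx":0,"ty":0,"tz":0,"ax":0,"ay":0,"az":0}
    - {"tx":0,"ty":0,"tz":0,"ax":0,"ay":0,"az":0}
  claw: -1
  force: 25

```text
clock: 2.35
ee_pos: [0.498, -0.0608, 0.0897]
tool_rot: [3.141, 0.175, 1.255]
force: [-4.9, 0.2, 2.3]
width: 0.0388
grasp_force: 25.0
```

Run:
```python
from h import *
own()
c=cam("wrist"); save(c,"w3"); X=cloud(c)
I=inst(X,O,YAW).reshape(-1,3); I=I[np.isfinite(I[:,0])&(abs(I[:,1])<16)&(I[:,2]>98)&(I[:,0]>60)&(I[:,0]<90)]
print(len(I),I.min(0),I.max(0),I.mean(0))
```

```text
t 2.35 own [59.   0.  89.7] tilt -10.0 F own [ 1.4 -4.7  2.3] w 0.0388 g 25.0
1008 [ 60.03063699 -15.96716141 104.75036879] [ 76.19464986  15.94321937 112.19701334] [ 71.41080489  -0.35548686 109.26902572]
```

View pics/w3.png

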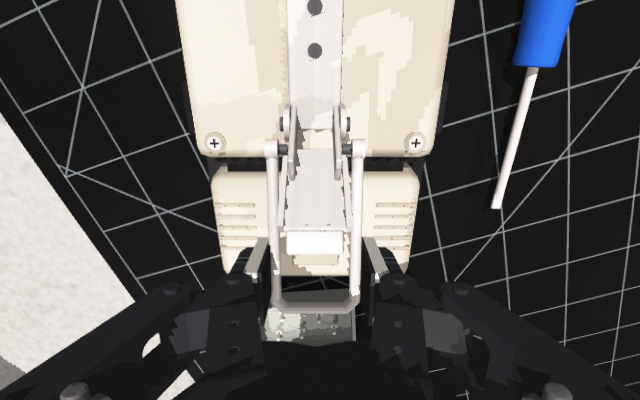

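Both legs are gripped: the pads sit at about (258,265) and (375,265) px, with the bar just beyond at (315,303). The next helper chains waypoints into rows.

```bash
cat >> h.py <<'E'
def rows(x0,z0,t0,wps):
    "2-D rows along waypoints (x,z,tilt,n): prints tx tz ay per row"
    for x,z,t,n in wps:
        for k in range(n):
            a=np.deg2rad(t0+(t-t0)*k/n); dx,dz=(x-x0)/n,(z-z0)/n
            print("tx %.3f tz %.3f ay %.3f"%((-np.cos(a)*dx+np.sin(a)*dz)/50,(-np.sin(a)*dx-np.cos(a)*dz)/50,(t-t0)/n/8))
        x0,z0,t0=x,z,t
def wp(bx,bz,d0=(14,19.9),e0=16.,t0=-10.):
    "bar target -> TCP,tilt (rigid grip)"
    r=np.hypot(bx,bz-73); a=np.arctan2(bz-73,bx)+np.arccos((18**2+r*r-69.9**2)/(36*r))
    e=np.arctan2(bz-73-18*np.sin(a),bx-18*np.cos(a)); D=e-np.deg2rad(e0); c,s=np.cos(D),np.sin(D)
    return bx-(c*d0[0]-s*d0[1]),bz-(s*d0[0]+c*d0[1]),t0-np.rad2deg(D),np.rad2deg(e),186-np.rad2deg(a)
E
python3 - <<'E'
from h import *
l=(59,89.7,-10)
W=[wp(*b) for b in [(73,103),(73,96),(73,89),(73,83),(72.5,77)]]
for w in W: print(np.round(w,1))
rows(*l,[(*w[:3],2 if i<4 else 2) for i,w in enumerate(W)])
E
```

```text
[ 57.1  84.6  -4.3  10.3 109.6]
[ 55.3  79.3   1.6   4.4 106.6]
[ 53.7  74.2   7.4  -1.4 106. ]
[ 52.5  69.9  12.3  -6.3 107.3]
[ 51.   65.7  17.2 -11.2 108.6]
tx 0.028 tz 0.047 ay 0.356
tx 0.025 tz 0.048 ay 0.356
tx 0.022 tz 0.051 ay 0.372
tx 0.019 tz 0.052 ay 0.372
tx 0.014 tz 0.052 ay 0.361
tx 0.012 tz 0.052 ay 0.361
tx 0.006 tz 0.044 ay 0.304
tx 0.004 tz 0.044 ay 0.304
tx 0.006 tz 0.044 ay 0.307
tx 0.004 tz 0.045 ay 0.307
```

Call:
jog_arm:
  steps:
    - {"tx":0.028,"ty":0,"tz":0.047,"ax":0,"ay":0.356,"az":0}
    - {"tx":0.025,"ty":0,"tz":0.048,"ax":0,"ay":0.356,"az":0}
    - {"tx":0.022,"ty":0,"tz":0.051,"ax":0,"ay":0.372,"az":0}
    - {"tx":0.019,"ty":0,"tz":0.052,"ax":0,"ay":0.372,"az":0}
    - {"tx":0.014,"ty":0,"tz":0.052,"ax":0,"ay":0.361,"az":0}
    - {"tx":0.012,"ty":0,"tz":0.052,"ax":0,"ay":0.361,"az":0}
    - {"tx":0,"ty":0,"tz":0,"ax":0,"ay":0,"az":0}

```text
clock: 3.1
ee_pos: [0.4994, -0.0564, 0.074]
tool_rot: [-3.142, -0.131, 1.254]
force: [-6.1, -0.5, 3.4]
width: 0.0386
grasp_force: 25.1
```

```bash
cat >> h.py <<'E'
def bar(zmin=64,name=None):
    c=cam("wrist"); X=cloud(c)
    if name: save(c,name)
    I=inst(X,O,YAW).reshape(-1,3); I=I[np.isfinite(I[:,0])&(I[:,2]>zmin)&(I[:,0]>40)&(I[:,0]<95)]
    # cross bar seen beside the keeper (|y| 13.5..16)
    B=I[(abs(I[:,1])>13.3)&(abs(I[:,1])<15)]; 
    if len(B): print("bar side pts",len(B),np.round(np.percentile(B,[2,50,98],axis=0),1).tolist())
    B=I[abs(I[:,1])<11]
    h,e=np.histogram(B[:,0],np.arange(46,90,2)); 
    for a in e[:-1]:
        q=B[(B[:,0]>=a)&(B[:,0]<a+2)]
        if len(q): print(int(a),len(q),np.round(np.percentile(q[:,2],[10,50,95]),1).tolist(),end="; ")
    print()
E
python3 - <<'E'
from h import *
own(); bar()
E
```

```text
t 3.1 own [54.4 -0.  74. ] tilt 7.5 F own [ 2.4 -5.7  3.4] w 0.0386 g 25.1
bar side pts 1522 [[45.8, -14.9, 87.6], [47.4, -13.5, 161.1], [73.4, 14.9, 173.9]]
46 858 [167.2, 171.3, 174.1]; 48 70 [159.4, 162.2, 172.9]; 50 210 [64.6, 68.4, 69.5]; 52 3682 [147.9, 154.8, 163.0]; 54 2280 [77.0, 161.1, 164.9]; 56 197 [76.8, 77.5, 78.6]; 58 186 [76.8, 77.5, 78.5]; 60 189 [76.7, 77.5, 78.4]; 62 227 [76.7, 77.7, 79.0]; 64 154 [77.5, 78.5, 79.2]; 66 1 [76.4, 76.4, 76.4]; 68 12 [68.5, 68.7, 69.2]; 70 256 [67.5, 68.4, 88.5]; 72 456 [67.7, 87.7, 89.8]; 74 317 [67.5, 87.3, 89.6]; 76 164 [67.2, 68.0, 69.0]; 78 162 [67.0, 67.9, 68.8]; 80 51 [66.9, 67.5, 68.4];
```

Call:
jog_arm:
  steps:
    - {"tx":0.006,"ty":0,"tz":0.044,"ax":0,"ay":0.304,"az":0}
    - {"tx":0.004,"ty":0,"tz":0.044,"ax":0,"ay":0.304,"az":0}
    - {"tx":0.006,"ty":0,"tz":0.044,"ax":0,"ay":0.307,"az":0}
    - {"tx":0.004,"ty":0,"tz":0.045,"ax":0,"ay":0.307,"az":0}
    - {"tx":0,"ty":0,"tz":0,"ax":0,"ay":0,"az":0}

```text
clock: 3.65
ee_pos: [0.5004, -0.0531, 0.0655]
tool_rot: [-3.141, -0.302, 1.254]
force: [-4.2, 4.7, 3.3]
width: 0.0384
grasp_force: 25.1
```

Run:
```python
from h import *
own(); bar()
```

```text
t 3.65 own [50.9 -0.  65.5] tilt 17.3 F own [-3.2 -5.5  3.3] w 0.0384 g 25.1
bar side pts 1533 [[52.9, -15.0, 76.1], [59.7, -13.5, 152.3], [72.2, 14.9, 165.2]]
50 186 [67.8, 68.6, 69.5]; 52 208 [67.7, 68.6, 74.5]; 54 389 [68.8, 76.8, 78.4]; 56 233 [76.8, 77.5, 78.5]; 58 662 [77.2, 158.2, 163.4]; 60 770 [77.2, 162.6, 165.2]; 62 2263 [78.8, 142.6, 146.8]; 64 2512 [145.1, 149.3, 153.6]; 66 979 [151.8, 153.8, 155.5]; 68 196 [67.5, 68.2, 75.5]; 70 446 [67.5, 75.4, 77.3]; 72 216 [76.0, 76.6, 77.7]; 74 63 [74.7, 75.5, 76.3]; 76 79 [67.3, 68.0, 68.9]; 78 200 [67.2, 68.0, 69.0]; 80 97 [67.1, 67.7, 68.7];
```

Run:
```python
from h import *
a=wp(72.5,77);b=wp(72,74);print(np.round(a,1),np.round(b,1))
rows(*a[:3],[(*b[:3],3)])
```

```text
[ 51.   65.7  17.2 -11.2 108.6] [ 50.   63.6  19.7 -13.7 109.1]
tx 0.002 tz 0.015 ay 0.104
tx 0.002 tz 0.015 ay 0.104
tx 0.002 tz 0.015 ay 0.104
```

Call:
jog_arm:
  steps:
    - {"tx":0.002,"ty":0,"tz":0.015,"ax":0,"ay":0.104,"az":0}
    - {"tx":0.002,"ty":0,"tz":0.015,"ax":0,"ay":0.104,"az":0}
    - {"tx":0.002,"ty":0,"tz":0.015,"ax":0,"ay":0.104,"az":0}
    - {"tx":0,"ty":0,"tz":0,"ax":0,"ay":0,"az":0}
    - {"tx":0,"ty":0,"tz":0,"ax":0,"ay":0,"az":0}

```text
clock: 4.2
ee_pos: [0.5008, -0.052, 0.0637]
tool_rot: [-3.141, -0.343, 1.255]
force: [-6.7, 0.5, 1.8]
width: 0.0387
grasp_force: 25.1
```

Run:
```python
from h import *
own(); bar(name="w4")
a=wp(72,74)
W=[wp(x,74) for x in (69,66,63,60,58.5)]
for w in W: print(np.round(w,1))
rows(*a[:3],[(*w[:3],2) for w in W])
```

```text
t 4.2 own [49.8 -0.  63.7] tilt 19.6 F own [ 1.6 -6.6  1.8] w 0.0387 g 25.1
bar side pts 1545 [[53.9, -15.0, 73.1], [62.4, -13.5, 149.6], [72.1, 14.9, 163.0]]
50 175 [68.0, 68.6, 69.6]; 52 205 [67.6, 68.5, 69.6]; 54 376 [69.3, 77.0, 78.5]; 56 230 [76.5, 77.4, 78.5]; 58 246 [76.7, 77.4, 78.6]; 60 354 [76.9, 78.0, 158.4]; 62 1082 [77.7, 159.0, 162.9]; 64 2089 [79.5, 140.1, 144.8]; 66 2006 [143.5, 146.2, 150.0]; 68 1788 [69.2, 150.4, 152.8]; 70 256 [72.9, 73.9, 75.1]; 72 199 [72.8, 73.6, 74.7]; 74 65 [67.2, 68.3, 69.2]; 76 211 [67.2, 67.9, 69.2]; 78 220 [67.2, 67.9, 69.0]; 80 84 [67.0, 67.8, 68.9]; 
[ 46.9  63.8  20.  -14.   99.8]
[ 43.9  63.8  20.  -14.   90.2]
[ 41.   63.6  19.5 -13.5  80. ]
[ 38.2  63.1  18.4 -12.4  68.6]
[ 36.9  62.8  17.5 -11.5  62.3]
tx 0.029 tz 0.009 ay 0.023
tx 0.029 tz 0.009 ay 0.023
tx 0.028 tz 0.010 ay -0.003
tx 0.028 tz 0.010 ay -0.003
tx 0.027 tz 0.012 ay -0.032
tx 0.027 tz 0.012 ay -0.032
tx 0.025 tz 0.013 ay -0.069
tx 0.025 tz 0.013 ay -0.069
tx 0.012 tz 0.007 ay -0.053
tx 0.012 tz 0.007 ay -0.053
```

View pics/w4.png

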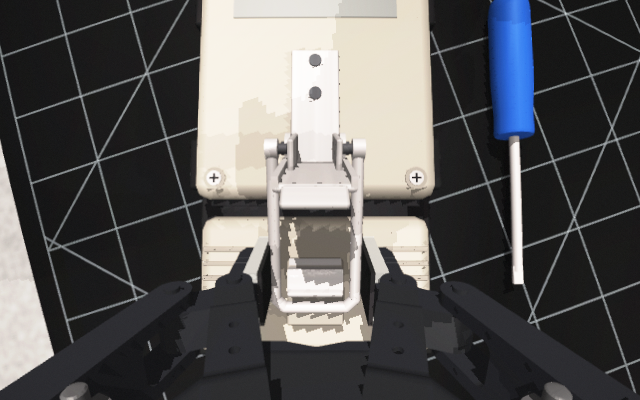

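The bar (315,305 px) sits low on the boss, just beyond the lip (315,275). Its top is at about 74.3 and the lip's underside is at 75. Now I slide it in.

Call:
jog_arm:
  steps:
    - {"tx":0.029,"ty":0,"tz":0.009,"ax":0,"ay":0.023,"az":0}
    - {"tx":0.029,"ty":0,"tz":0.009,"ax":0,"ay":0.023,"az":0}
    - {"tx":0.028,"ty":0,"tz":0.01,"ax":0,"ay":-0.003,"az":0}
    - {"tx":0.028,"ty":0,"tz":0.01,"ax":0,"ay":-0.003,"az":0}
    - {"tx":0,"ty":0,"tz":0,"ax":0,"ay":0,"az":0}

```text
clock: 4.75
ee_pos: [0.5026, -0.0465, 0.0638]
tool_rot: [-3.142, -0.347, 1.255]
force: [-6.9, -2.8, 1.7]
width: 0.0388
grasp_force: 25.1
```

Run:
```python
from h import *
own(); bar()
```

```text
t 4.75 own [44.   0.  63.8] tilt 19.9 F own [ 4.8 -5.7  1.7] w 0.0388 g 25.1
bar side pts 1533 [[50.9, -14.9, 72.6], [57.0, -13.4, 150.0], [66.9, 14.9, 163.0]]
50 165 [67.5, 68.5, 69.7]; 52 211 [67.8, 68.6, 69.8]; 54 429 [69.2, 76.8, 78.6]; 56 893 [77.3, 157.6, 162.0]; 58 1871 [78.0, 139.2, 162.2]; 60 2107 [78.3, 144.3, 148.0]; 62 2228 [78.6, 149.6, 152.6]; 64 359 [77.8, 78.9, 152.1]; 66 93 [73.0, 73.7, 77.2]; 68 67 [67.5, 68.5, 72.9]; 70 208 [67.3, 68.1, 69.1]; 72 224 [67.0, 67.9, 68.9]; 74 217 [67.1, 68.0, 69.0]; 76 205 [67.1, 68.0, 68.9]; 78 221 [67.1, 67.9, 68.9]; 80 83 [66.9, 67.8, 68.6];
```

Call:
jog_arm:
  steps:
    - {"tx":0.027,"ty":0,"tz":0.012,"ax":0,"ay":-0.032,"az":0}
    - {"tx":0.027,"ty":0,"tz":0.012,"ax":0,"ay":-0.032,"az":0}
    - {"tx":0.025,"ty":0,"tz":0.013,"ax":0,"ay":-0.069,"az":0}
    - {"tx":0.025,"ty":0,"tz":0.013,"ax":0,"ay":-0.069,"az":0}
    - {"tx":0,"ty":0,"tz":0,"ax":0,"ay":0,"az":0}

```text
clock: 5.3
ee_pos: [0.5044, -0.0409, 0.0632]
tool_rot: [-3.142, -0.319, 1.256]
force: [-5.7, -2.0, 1.8]
width: 0.0387
grasp_force: 25.1
```

Run:
```python
from h import *
own(); bar(name="w5")
```

```text
t 5.3 own [38.1 -0.  63.2] tilt 18.3 F own [ 3.7 -4.8  1.8] w 0.0387 g 25.1
bar side pts 1541 [[43.3, -15.0, 72.4], [48.5, -13.4, 149.7], [61.3, 14.9, 162.7]]
46 100 [148.3, 156.9, 159.6]; 48 830 [154.7, 160.1, 163.0]; 50 1756 [69.1, 138.8, 143.5]; 52 2296 [140.0, 145.0, 149.3]; 54 2192 [75.6, 149.8, 152.6]; 56 250 [76.8, 77.7, 150.0]; 58 244 [76.7, 77.5, 78.5]; 60 237 [76.7, 77.5, 78.6]; 62 269 [76.6, 77.7, 78.9]; 64 223 [77.6, 78.4, 79.5]; 66 23 [76.7, 77.3, 77.5]; 68 55 [67.5, 68.1, 69.3]; 70 213 [67.2, 68.0, 69.1]; 72 212 [67.1, 67.9, 68.9]; 74 212 [67.1, 67.8, 68.9]; 76 168 [67.1, 67.9, 69.0]; 78 20 [66.9, 67.3, 68.6];
```

Call:
jog_arm:
  steps:
    - {"tx":0.015,"ty":0,"tz":0.007,"ax":0,"ay":-0.053,"az":0}
    - {"tx":0.01,"ty":0,"tz":0.004,"ax":0,"ay":-0.03,"az":0}
    - {"tx":0,"ty":0,"tz":0,"ax":0,"ay":0,"az":0}
    - {"tx":0,"ty":0,"tz":0,"ax":0,"ay":0,"az":0}

```text
clock: 5.75
ee_pos: [0.5046, -0.0403, 0.063]
tool_rot: [-3.142, -0.306, 1.255]
force: [-9.6, -6.4, 3.3]
width: 0.0391
grasp_force: 25.5
```

Run:
```python
from h import *
own(); bar(name="w5")
```

```text
t 5.75 own [37.5 -0.  63. ] tilt 17.6 F own [ 9.  -7.1  3.3] w 0.0391 g 25.5
bar side pts 1544 [[42.1, -14.9, 72.6], [46.8, -13.4, 149.8], [60.4, 14.9, 162.8]]
46 806 [154.4, 159.6, 162.7]; 48 1056 [135.7, 138.8, 161.3]; 50 2441 [136.3, 143.6, 148.0]; 52 2282 [143.8, 149.6, 152.6]; 54 562 [69.1, 76.8, 151.4]; 56 236 [76.7, 77.5, 78.6]; 58 230 [76.8, 77.5, 78.6]; 60 239 [76.7, 77.5, 78.5]; 62 273 [76.8, 77.7, 79.0]; 64 211 [77.4, 78.3, 79.2]; 66 18 [76.7, 77.3, 77.8]; 68 44 [67.4, 68.3, 69.2]; 70 211 [67.3, 68.0, 68.9]; 72 207 [67.2, 68.0, 69.1]; 74 209 [67.0, 68.0, 68.9]; 76 128 [67.1, 67.9, 68.8];
```

The force rose to 9 N, so the bar is against the web and hooked. I release and back off.

Call:
jog_arm:
  steps:
    - {"tx":0,"ty":0,"tz":0,"ax":0,"ay":0,"az":0}
    - {"tx":0,"ty":0,"tz":0,"ax":0,"ay":0,"az":0}
    - {"tx":0,"ty":0,"tz":0,"ax":0,"ay":0,"az":0}
    - {"tx":0,"ty":0,"tz":0,"ax":0,"ay":0,"az":0}
    - {"tx":0,"ty":0,"tz":0,"ax":0,"ay":0,"az":0}
    - {"tx":0,"ty":0,"tz":0,"ax":0,"ay":0,"az":0}
  claw: 1

```text
clock: 6.4
ee_pos: [0.5053, -0.0398, 0.0632]
tool_rot: [3.141, -0.31, 1.255]
force: [1.1, 0.5, 0.7]
width: 0.0853
grasp_force: 0.0
```

Call:
jog_arm:
  steps:
    - {"tx":0,"ty":0,"tz":-0.3,"ax":0,"ay":0,"az":0}
    - {"tx":0,"ty":0,"tz":-0.5,"ax":0,"ay":0,"az":0}
    - {"tx":0,"ty":0,"tz":-0.5,"ax":0,"ay":0,"az":0}
    - {"tx":0,"ty":0,"tz":-0.5,"ax":0,"ay":0,"az":0}
    - {"tx":0,"ty":0,"tz":-0.2,"ax":0,"ay":0,"az":0}
    - {"tx":0,"ty":0,"tz":0,"ax":0,"ay":0,"az":0}
    - {"tx":0,"ty":0,"tz":0,"ax":0,"ay":0,"az":0}

```text
clock: 7.1
ee_pos: [0.4955, -0.0685, 0.1575]
tool_rot: [-3.141, -0.31, 1.255]
force: [1.0, 0.0, 0.1]
width: 0.0856
grasp_force: 0.0
```

```bash
cat >> h.py <<'E'
def prof(fn,names=("scene","side","wrist")):
    img=np.full((320,800,3),255,np.uint8)
    for n,col in zip(names,((0,0,255),(255,0,0),(0,140,0))):
        I=inst(cloud(cam(n)),O,YAW).reshape(-1,3)
        I=I[np.isfinite(I[:,0])&(abs(I[:,1])<22)&(I[:,2]>50)&(I[:,2]<150)&(I[:,0]>-70)&(I[:,0]<120)]
        for x,y,z in I: cv2.circle(img,(int(300+4*x),int(310-3*(z-50))),1,col,-1)
        t=I[(abs(I[:,1])<13)&(I[:,0]<35)]; k=np.argsort(-t[:,2])[:5]; print(n,"top",np.round(t[k].mean(0),1))
    cv2.imwrite("pics/"+fn+".png",img)
E
python3 - <<'E'
from h import *
own(); prof("p2")
E
```

```text
t 7.1 own [ 67.1   0.  157.5] tilt 17.7 F own [-0.3  0.9  0.1] w 0.0856 g 0.0
scene top [-13.    0.7 131.2]
side top [-10.3 -12.3 119.8]
wrist top [-11.7   2.4 132.9]
```

View pics/p2.png

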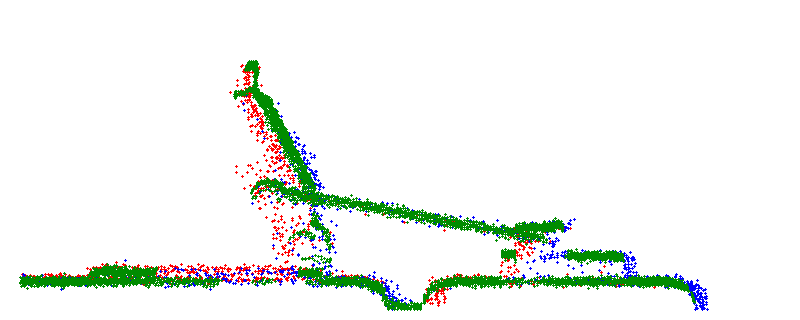

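The lever stands at about 1.17 rad, with its panel from px (312,185) to (262,95). The loop runs straight down under the lip at (530,230). Next I push the panel with shut fingers, tip corner at 42 mm.

```bash
cat >> h.py <<'E'
def push(Ld,r=42,off=0.):
    "TCP,tilt with tool +x tip edge on the panel at lever angle Ld (deg); off mm off the face"
    L=np.deg2rad(Ld); th=-8+Ld*53/67; t=np.deg2rad(th)
    e=np.array([-np.cos(L),np.sin(L)]); n=np.array([np.sin(L),np.cos(L)])
    p=np.array([0,73])+r*e+(9.5+off)*n-11*np.array([-np.cos(t),np.sin(t)])
    return p[0],p[1],th
E
python3 - <<'E'
from h import *
own(); p=push(67,off=15); print(p); plan(*p)
rows(67.1,157.5,17.7,[(*p,5)])
print('to contact'); q=push(67,off=1); rows(*p,[(*q,4)])
E
```

```text
t 7.25 own [ 67.   -0.3 157.4] tilt 17.7 F own [ 0.3  0.1 -1. ] w 0.0851 g 0.0
(np.float64(13.919836106087315), np.float64(113.45594189993767), 45.0)
shift [0.744 0.008 1.16 ] shift in target axes [0.13  0.006 1.372] turn [-8.000e-03  3.406e+00 -1.000e-03]
tx 0.149 tz 0.233 ay 0.682
tx 0.126 tz 0.246 ay 0.682
tx 0.102 tz 0.257 ay 0.682
tx 0.077 tz 0.265 ay 0.682
tx 0.052 tz 0.271 ay 0.682
to contact
tx 0.026 tz 0.065 ay 0.000
tx 0.026 tz 0.065 ay 0.000
tx 0.026 tz 0.065 ay 0.000
tx 0.026 tz 0.065 ay 0.000
```

Call:
jog_arm:
  steps:
    - {"tx":0.149,"ty":0.006,"tz":0.233,"ax":0,"ay":0.682,"az":0}
    - {"tx":0.126,"ty":0,"tz":0.246,"ax":0,"ay":0.682,"az":0}
    - {"tx":0.102,"ty":0,"tz":0.257,"ax":0,"ay":0.682,"az":0}
    - {"tx":0.077,"ty":0,"tz":0.1,"ax":0,"ay":0.682,"az":0}
    - {"tx":0.052,"ty":0,"tz":0.1,"ax":0,"ay":0.682,"az":0}
    - {"tx":0,"ty":0,"tz":0,"ax":0,"ay":0,"az":0}
    - {"tx":0,"ty":0,"tz":0,"ax":0,"ay":0,"az":0}
    - {"tx":0,"ty":0,"tz":0,"ax":0,"ay":0,"az":0}
  claw: -1

```text
clock: 8.05
ee_pos: [0.5097, -0.0278, 0.1281]
tool_rot: [3.139, -0.784, 1.257]
force: [-0.4, 0.6, -0.1]
width: 0.0004
grasp_force: 0.0
```

Call:
jog_arm:
  steps:
    - {"tx":0,"ty":0,"tz":0.165,"ax":0,"ay":0,"az":0}
    - {"tx":0,"ty":0,"tz":0.171,"ax":0,"ay":0,"az":0}
    - {"tx":0,"ty":0,"tz":0,"ax":0,"ay":0,"az":0}
    - {"tx":0,"ty":0,"tz":0,"ax":0,"ay":0,"az":0}

```text
clock: 8.45
ee_pos: [0.5129, -0.0161, 0.1159]
tool_rot: [3.141, -0.786, 1.256]
force: [0.0, 0.9, -0.0]
width: -0.0001
grasp_force: 0.0
```

Run:
```python
from h import *
own(); q=push(67,off=2); plan(*q)
c=cam("wrist"); save(c,"w6"); c=cam("side"); 
x=c["pixels"][:,:,::-1]; s=cv2.imread("pics/side.png")
cv2.imwrite("pics/w6s.png",np.hstack([cv2.imread("pics/w6.png"),x])[:,:,:][::1] if 0 else cv2.resize(np.vstack([cv2.imread("pics/w6.png"),x]),None,fx=.75,fy=.75))
```

```text
t 8.45 own [ 11.8   0.3 115.9] tilt 45.0 F own [-0.9 -0.3 -0. ] w -0.0001 g 0.0
shift [ 0.034 -0.006  0.246] shift in target axes [ 0.034 -0.007  0.246] turn [-0.002 -0.002  0.008]
```

View pics/w6s.png

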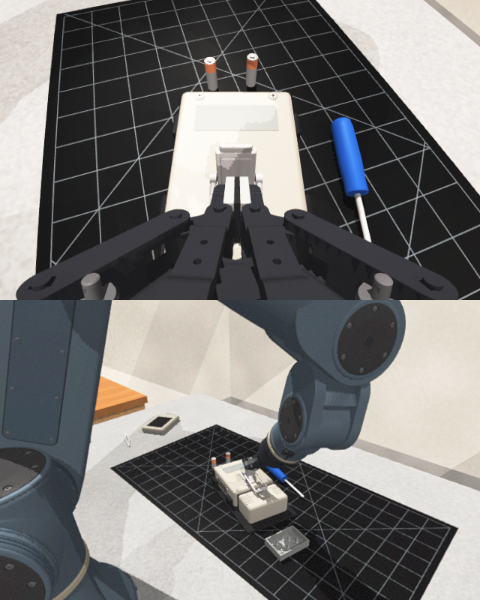

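The shut fingertips (237,190) face the panel, whose lip is at (237,148), and they are centred. Now I approach and start pushing.

Run:
```python
from h import *
a=push(67,off=2)
L=[67]+list(range(63,-2,-4))
for l in range(63,-2,-4):
    b=push(l); print(l,np.round(b,1),end=' '); rows(*a,[(*b,1)]); a=b
```

```text
63 [ -2.4 107.4  41.8] tx 0.048 tz 0.076 ay -0.396
59 [ -4.9 107.   38.7] tx 0.032 tz 0.039 ay -0.396
55 [ -7.4 106.5  35.5] tx 0.031 tz 0.039 ay -0.396
51 [ -9.8 105.7  32.3] tx 0.031 tz 0.040 ay -0.396
47 [-12.1 104.8  29.2] tx 0.030 tz 0.040 ay -0.396
43 [-14.4 103.8  26. ] tx 0.029 tz 0.041 ay -0.396
39 [-16.5 102.5  22.9] tx 0.028 tz 0.041 ay -0.396
35 [-18.6 101.2  19.7] tx 0.028 tz 0.041 ay -0.396
31 [-20.6  99.6  16.5] tx 0.027 tz 0.042 ay -0.396
27 [-22.4  98.   13.4] tx 0.026 tz 0.042 ay -0.396
23 [-24.1  96.2  10.2] tx 0.025 tz 0.043 ay -0.396
19 [-25.7  94.3   7. ] tx 0.024 tz 0.043 ay -0.396
15 [-27.1  92.3   3.9] tx 0.024 tz 0.043 ay -0.396
11 [-28.4  90.2   0.7] tx 0.023 tz 0.044 ay -0.396
7 [-29.5  88.   -2.5] tx 0.022 tz 0.044 ay -0.396
3 [-30.5  85.8  -5.6] tx 0.021 tz 0.044 ay -0.396
-1 [-31.3  83.4  -8.8] tx 0.020 tz 0.045 ay -0.396
```

Call:
jog_arm:
  steps:
    - {"tx":0.012,"ty":-0.006,"tz":0.082,"ax":0,"ay":0,"az":0}
    - {"tx":0.011,"ty":0,"tz":0.082,"ax":0,"ay":0,"az":0}
    - {"tx":0.011,"ty":0,"tz":0.082,"ax":0,"ay":0,"az":0}
    - {"tx":0,"ty":0,"tz":0,"ax":0,"ay":0,"az":0}

```text
clock: 8.95
ee_pos: [0.5157, -0.0065, 0.108]
tool_rot: [3.141, -0.786, 1.256]
force: [-0.2, 0.2, -0.5]
width: -0.0002
grasp_force: 0.0
```

Call:
jog_arm:
  steps:
    - {"tx":0.024,"ty":0,"tz":0.038,"ax":0,"ay":-0.198,"az":0}
    - {"tx":0.024,"ty":0,"tz":0.038,"ax":0,"ay":-0.198,"az":0}
    - {"tx":0.016,"ty":0,"tz":0.02,"ax":0,"ay":-0.198,"az":0}
    - {"tx":0.016,"ty":0,"tz":0.02,"ax":0,"ay":-0.198,"az":0}
    - {"tx":0,"ty":0,"tz":0,"ax":0,"ay":0,"az":0}

```text
clock: 9.45
ee_pos: [0.518, -0.0007, 0.1072]
tool_rot: [3.139, -0.671, 1.256]
force: [-4.7, -8.5, 0.4]
width: 0.0001
grasp_force: 4.2
```

Run:
```python
from h import *
own(); print(push(59))
```

```text
t 9.45 own [ -4.3   0.4 107.2] tilt 38.4 F own [ 9.5 -1.9  0.4] w 0.0001 g 4.2
(np.float64(-4.90037229855565), np.float64(107.02046892749888), 38.67164179104478)
```

Call:
jog_arm:
  steps:
    - {"tx":0.016,"ty":0,"tz":0.02,"ax":0,"ay":-0.198,"az":0}
    - {"tx":0.016,"ty":0,"tz":0.02,"ax":0,"ay":-0.198,"az":0}
    - {"tx":0.016,"ty":0,"tz":0.02,"ax":0,"ay":-0.198,"az":0}
    - {"tx":0.016,"ty":0,"tz":0.02,"ax":0,"ay":-0.198,"az":0}

```text
clock: 9.85
ee_pos: [0.5195, 0.0036, 0.1059]
tool_rot: [3.14, -0.561, 1.255]
force: [-6.3, -9.5, 5.2]
width: -0.0001
grasp_force: 5.8
```

Run:
```python
from h import *
own(); print(push(51))
```

```text
t 9.85 own [ -8.9   0.4 105.9] tilt 32.1 F own [11.  -3.   5.2] w -0.0001 g 5.8
(np.float64(-9.75513266601761), np.float64(105.7337759307004), 32.343283582089555)
```

Call:
jog_arm:
  steps:
    - {"tx":0.015,"ty":0,"tz":0.02,"ax":0,"ay":-0.198,"az":0}
    - {"tx":0.015,"ty":0,"tz":0.02,"ax":0,"ay":-0.198,"az":0}
    - {"tx":0.015,"ty":0,"tz":0.02,"ax":0,"ay":-0.198,"az":0}
    - {"tx":0.015,"ty":0,"tz":0.02,"ax":0,"ay":-0.198,"az":0}

```text
clock: 10.25
ee_pos: [0.5209, 0.008, 0.104]
tool_rot: [3.14, -0.45, 1.255]
force: [-6.7, -8.5, 5.5]
width: -0.0001
grasp_force: 5.7
```

Call:
jog_arm:
  steps:
    - {"tx":0.014,"ty":0,"tz":0.02,"ax":0,"ay":-0.198,"az":0}
    - {"tx":0.014,"ty":0,"tz":0.02,"ax":0,"ay":-0.198,"az":0}
    - {"tx":0.014,"ty":0,"tz":0.02,"ax":0,"ay":-0.198,"az":0}
    - {"tx":0.014,"ty":0,"tz":0.02,"ax":0,"ay":-0.198,"az":0}

```text
clock: 10.65
ee_pos: [0.5222, 0.012, 0.1016]
tool_rot: [3.14, -0.34, 1.255]
force: [-6.3, -7.8, 5.0]
width: -0.0001
grasp_force: 5.2
```

Run:
```python
from h import *
own(); print(push(35))
```

```text
t 10.65 own [-17.7   0.4 101.6] tilt 19.5 F own [ 9.3 -3.6  5. ] w -0.0001 g 5.2
(np.float64(-18.598364665012227), np.float64(101.16653498331897), 19.686567164179106)
```

Call:
jog_arm:
  steps:
    - {"tx":0.004,"ty":0,"tz":0.021,"ax":0,"ay":-0.198,"az":0}
    - {"tx":0.004,"ty":0,"tz":0.021,"ax":0,"ay":-0.198,"az":0}
    - {"tx":0.009,"ty":0,"tz":0.021,"ax":0,"ay":-0.198,"az":0}
    - {"tx":0.009,"ty":0,"tz":0.021,"ax":0,"ay":-0.198,"az":0}

```text
clock: 11.05
ee_pos: [0.5233, 0.0151, 0.0985]
tool_rot: [3.139, -0.231, 1.255]
force: [-4.3, 0.8, 11.2]
width: -0.0002
grasp_force: 5.3
```

Run:
```python
from h import *
own(); print(push(27)); c=cam("wrist"); save(c,"w7")
```

```text
t 11.05 own [-21.    0.5  98.5] tilt 13.3 F own [ 0.6 -4.3 11.2] w -0.0002 g 5.3
(np.float64(-22.406973070626982), np.float64(97.99074158503088), 13.35820895522388)
```

View pics/w7.png

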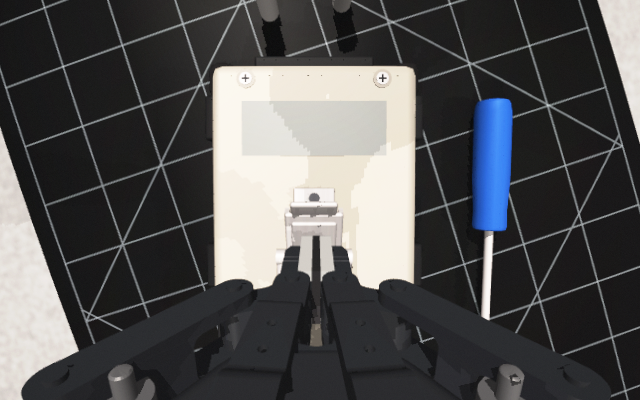

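The fingertips press on the panel at (316,240), inside the lip at (314,212), and the lever is about 0.47 rad. The force is normal to the panel at 11 N, so I continue.

Call:
jog_arm:
  steps:
    - {"tx":0.012,"ty":0,"tz":0.021,"ax":0,"ay":-0.198,"az":0}
    - {"tx":0.012,"ty":0,"tz":0.021,"ax":0,"ay":-0.198,"az":0}
    - {"tx":0.011,"ty":0,"tz":0.021,"ax":0,"ay":-0.198,"az":0}
    - {"tx":0.011,"ty":0,"tz":0.021,"ax":0,"ay":-0.198,"az":0}

```text
clock: 11.5
ee_pos: [0.5244, 0.0182, 0.0949]
tool_rot: [3.139, -0.121, 1.255]
force: [-3.3, 0.7, 8.4]
width: -0.0001
grasp_force: 4.1
```

Call:
jog_arm:
  steps:
    - {"tx":0.01,"ty":0,"tz":0.022,"ax":0,"ay":-0.198,"az":0}
    - {"tx":0.01,"ty":0,"tz":0.022,"ax":0,"ay":-0.198,"az":0}
    - {"tx":0.01,"ty":0,"tz":0.022,"ax":0,"ay":-0.198,"az":0}
    - {"tx":0.01,"ty":0,"tz":0.022,"ax":0,"ay":-0.198,"az":0}

```text
clock: 11.9
ee_pos: [0.5254, 0.0206, 0.0906]
tool_rot: [3.138, -0.011, 1.255]
force: [-2.1, 2.3, 6.3]
width: -0.0001
grasp_force: 2.7
```

Run:
```python
from h import *
own(); print(push(11))
```

```text
t 11.9 own [-26.9   0.8  90.6] tilt 0.6 F own [-1.5 -2.7  6.3] w -0.0001 g 2.7
(np.float64(-28.416480686931656), np.float64(90.20476251421705), 0.7014925373134329)
```

Call:
jog_arm:
  steps:
    - {"tx":0.009,"ty":0,"tz":0.022,"ax":0,"ay":-0.198,"az":0}
    - {"tx":0.009,"ty":0,"tz":0.022,"ax":0,"ay":-0.198,"az":0}
    - {"tx":0.008,"ty":0,"tz":0.022,"ax":0,"ay":-0.198,"az":0}
    - {"tx":0.008,"ty":0,"tz":0.022,"ax":0,"ay":-0.198,"az":0}
    - {"tx":0,"ty":0,"tz":0,"ax":0,"ay":0,"az":0}

```text
clock: 12.4
ee_pos: [0.5253, 0.022, 0.0849]
tool_rot: [3.141, 0.101, 1.256]
force: [-0.4, 0.0, 0.4]
width: 0.0003
grasp_force: 0.5
```

Call:
jog_arm:
  steps:
    - {"tx":0,"ty":0,"tz":0.012,"ax":0,"ay":-0.1,"az":0}
    - {"tx":0,"ty":0,"tz":0.012,"ax":0,"ay":-0.1,"az":0}
    - {"tx":0,"ty":0,"tz":0,"ax":0,"ay":0,"az":0}

```text
clock: 12.7
ee_pos: [0.525, 0.0214, 0.0836]
tool_rot: [3.141, 0.128, 1.255]
force: [-0.1, -0.2, 0.4]
width: 0.0002
grasp_force: 0.0
```

Run:
```python
from h import *
own(); print(push(0))
```

```text
t 12.7 own [-27.5   0.2  83.6] tilt -7.3 F own [ 0.2 -0.1  0.4] w 0.0002 g 0.0
(np.float64(-31.107051243842726), np.float64(84.03090411056073), -8.0)
```

Call:
jog_arm:
  steps:
    - {"tx":0,"ty":0,"tz":0.01,"ax":0,"ay":0,"az":0}
    - {"tx":0,"ty":0,"tz":0.01,"ax":0,"ay":0,"az":0}
    - {"tx":0,"ty":0,"tz":0,"ax":0,"ay":0,"az":0}

```text
clock: 13.0
ee_pos: [0.5251, 0.0213, 0.0832]
tool_rot: [3.141, 0.126, 1.255]
force: [-2.4, 1.9, 4.3]
width: -0.0001
grasp_force: 2.9
```

Call:
jog_arm:
  steps:
    - {"tx":0,"ty":0,"tz":0.01,"ax":0,"ay":0,"az":0}
    - {"tx":0,"ty":0,"tz":0.005,"ax":0,"ay":0,"az":0}
    - {"tx":0,"ty":0,"tz":0,"ax":0,"ay":0,"az":0}

```text
clock: 13.3
ee_pos: [0.5252, 0.0213, 0.0829]
tool_rot: [3.14, 0.126, 1.255]
force: [-4.3, 2.7, 13.2]
width: -0.0
grasp_force: 6.9
```

A firm stop at 13 N. I back off and check.

Call:
jog_arm:
  steps:
    - {"tx":0,"ty":0,"tz":-0.2,"ax":0,"ay":0,"az":0}
    - {"tx":0,"ty":0,"tz":-0.6,"ax":0,"ay":0,"az":0}
    - {"tx":0,"ty":0,"tz":-0.7,"ax":0,"ay":0,"az":0}
    - {"tx":0,"ty":0,"tz":-0.7,"ax":0,"ay":0,"az":0}
    - {"tx":0,"ty":0,"tz":-0.3,"ax":0,"ay":0,"az":0}
    - {"tx":0,"ty":0,"tz":0,"ax":0,"ay":0,"az":0}
    - {"tx":0,"ty":0,"tz":0,"ax":0,"ay":0,"az":0}

```text
clock: 14.0
ee_pos: [0.5299, 0.0361, 0.2059]
tool_rot: [3.141, 0.127, 1.255]
force: [0.1, -1.1, -0.8]
width: 0.0004
grasp_force: 0.0
```

Run:
```python
from h import *
own(); prof("p3")
c=cam("scene"); X=inst(cloud(c),O,YAW).reshape(-1,3); m=np.isfinite(X[:,0])&(abs(X[:,1])<11); A=X[m]
for n in ("scene","side","wrist"):
    A=inst(cloud(cam(n)),O,YAW).reshape(-1,3); A=A[np.isfinite(A[:,0])&(abs(A[:,1])<9)]
    p=A[(A[:,0]>-47)&(A[:,0]<-15)&(A[:,2]>70)&(A[:,2]<95)]
    k=A[(A[:,0]>40)&(A[:,0]<70)&(A[:,2]>75)&(A[:,2]<82)]; b=A[(A[:,0]>60)&(A[:,0]<90)&(A[:,2]>65.5)&(A[:,2]<71)]
    print(n,"panel slope/z",np.polyfit(p[:,0],p[:,2],1).round(3) if len(p)>9 else 0,"lip x",np.percentile(k[:,0],[3,97]).round(1),"boss end",np.percentile(b[:,0],97).round(1) if len(b) else 0)
```

```text
t 14.0 own [-4.300e+01  2.000e-01  2.059e+02] tilt -7.3 F own [ 1.   0.4 -0.8] w 0.0004 g 0.0
scene top [-55.3  -2.   85. ]
side top [-54.7   1.1  84.2]
wrist top [-58.6  -0.2  84.6]
scene panel slope/z [2.0000e-03 8.2975e+01] lip x [47.7 59.4] boss end 73.3
side panel slope/z [-2.0000e-02  8.1292e+01] lip x [50.1 61.9] boss end 76.2Traceback (most recent call last):
  File "<stdin>", line 8, in <module>
    return _quantile_unchecked(
        a, q, axis, out, overwrite_input, method, keepdims, weights)
    return _ureduce(a,
                    func=_quantile_ureduce_func,
    ...<5 lines>...
                    overwrite_input=overwrite_input,
                    method=method)
    r = func(a, **kwargs)
    result = _quantile(arr,
                       quantiles=q,
    ...<2 lines>...
                       out=out,
                       weights=wgt)
    slices_having_nans = np.isnan(arr[-1, ...])
                                  ~~~^^^^^^^^^
IndexError: index -1 is out of bounds for axis 0 with size 0
```

View pics/p3.png

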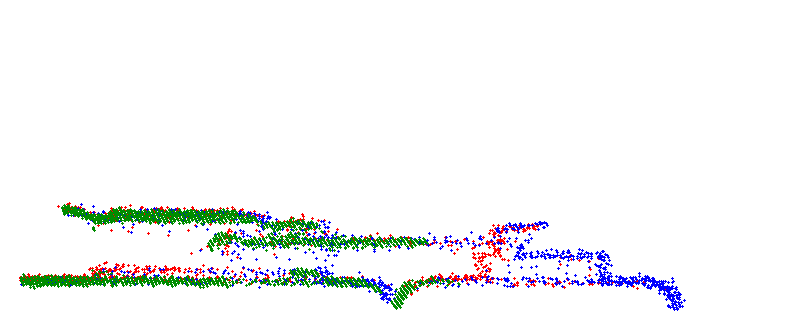

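The profile shows the lever flat (panel level at z 82.5, px (170,215)). The loop is straight into the keeper at (500,240), and the boss ends at x≈74, so the cassette is home. The arm is clear, so I hand in.

```bash
python3 -c "
from plant import bot
print(bot.sign_off())"
```

```text
the job is handed in; nothing more can be done
None
```

The job is handed in: the loop is hooked under the keeper lip, the lever is pressed flat, the cassette is home by my last camera check and the arm is clear. The hand-in returned no verdict, so I don't have the judged result.

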